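# Clamp a freshly glued bamboo block in the jig and keep the trigger squeezed

### The arm

A 6-joint arm with a two-finger parallel gripper is mounted at the origin on the work surface. World frame = base frame: x ahead of the robot, y to its left, z up, the work surface at z = 0. Lengths are in m, angles in rad, forces in N, time in s.
With the tool pointing down it reaches from about 0.375 to 0.9 m from the base axis. Payload 3.1 kg.
Tool frame: the origin (TCP) lies between the finger pads; the fingertips stand manip.finger_overhang ahead of it and the grasp point (between the pads) lies 5 mm behind it (manip.finger_overhang is the distance from the TCP to the fingertips, in m); z points along the fingers, y is the line along which they close (so a half turn about z gives the same grasp; the last joint's range is limited). The gripper opens to 85 mm and grips with 20 to 120 N. Pads are 22 mm wide; open, the fingers measure 114 mm over their backs; the gripper's body (76 mm by 85 mm) begins 54 mm behind the grasp point. The pads swing forward as they close: fully open they stand 13 mm farther back than shut.
Start: joints at [-1.49, 0.527, 1.433, -0, 1.181, -0.178], TCP at [0.16, -0.604, 0.216] pointing down, gripper open.
Joint ranges: [-3.08, 3.08], [-0.75, 2.2], [0.22, 2.44], [-1.43, 4.57], [0, 2.65], [-2.85, 2.85]. Speed limits (rad/s): [2.79, 2.79, 3.14, 3.14, 3.14, 3.14].

### API

Orientations are given as a unit quaternion [x, y, z, w].
In Python, from station import manip gives the robot as it stands.
- The arm moves only by the tool drive_tool, never from a script. Its argument "plan" is a list of rows, each a list of 7 numbers: the shift along the tool's x, y, z in m, then the turn, a rotation vector about the tool's x, y, z in degrees, then the opening, from -1 (shut) to 1 (fully open). In form: [[x, y, z, wx, wy, wz, gripper], ...]. A call has 1 to 10 rows; each row shifts and turns the commanded pose from where the row before left it, along the tool's axes as they then stand; what a row does not reach is not made up. A row lasts 1/10 s, in which the tool goes at most 50 mm and 8.59 degrees, less where a joint would pass 70% of its speed; a pose out of reach is approached as far as the arm can. A call is refused whole if a number of a shift passes 0.05 or a number of a turn 8.59, either way. A call with a gripper value outside its range is refused whole. The fingers move at their own pace and stop on an object; "newtons" is the grip in N (left out, the last holds). Time passes only in rows, so rows that do not move let the fingers close. It gives the time, the measured TCP pose, the force, the opening and the grip force at its end, in the units of the state.
- manip.sense(): the state, without advancing time (a new reading comes with each control period).
- manip.snapshot(name): name is "scene" or "top" or "wrist"; returns a dict with "image" (400x640x3 uint8, red, green, blue), "z_map" (400x640 float32, m along the optical axis (not along the pixel's ray), 0 where there is no reading), "fov_y" (degrees; the focal length in pixels is half the picture's height over the tangent of half this angle, whatever the lens; pixels are square), "cx", "cy" (the principal point, pixels), "extrinsics" (4x4, takes a point from camera to world coordinates); the wrist camera has in their place "mount" (4x4, takes a point from camera to tool coordinates, whose origin is the TCP and whose axes are the flange's). Camera axes: x right, y up, looking along -z (the intrinsics and any distortion apply to the point x, -y, -z); pixel columns grow to the right and rows downward; lengths in m; the calibration is good to about 2 mm. The wrist camera is an equidistant fisheye: a pixel r from the principal point sees the ray r / f radians off the axis. A picture is of the moment at which its call begins: read the wrist's pose just before it.
- manip.sign_off(): hands the job in; it is judged then, once.
The state is a dict: "t": time; "q": joint angles; "qd": joint speeds; "tau": joint torques, N m; "tcp_pos": TCP position; "tool_rot": TCP orientation; "force": force on the tool from outside, world axes, zero at the start; "ft_torque": the same for the moment, N m; "finger_gap": opening from 0.0 (shut) to 1.0 (fully open); "gripper_force": force on a finger pad.
Only numpy, scipy, OpenCV 4.12 (cv2) and the standard library are available. Lean on these libraries where they do the work, as an engineer would, in place of code of your own. Each camera call takes 0.05 s, during which the arm holds its last target. There are 200 camera calls.

### The job

A freshly glued bamboo block sits in the gluing jig. Turn the crank clockwise so the blue vise jaw slides onto the block's side and its red sprung pad is pressed about half-way in; then let go of the crank, pump the orange ratchet trigger against its black handle until the yellow clamp jaw reaches the block and its red pad too is pressed about half-way in, and finish holding the trigger squeezed like that. Never press a pad nearly all the way in (that starves the glue joint), move the jaws and block only by the crank and the trigger, not by hand, and do not disturb the things around the jig.

Things in the scene. Friction and masses are not known exactly. Their poses are not given: they have to be found in the camera images.
- jig: Gluing jig fixed to the table: plywood base 215 x 335 x 12 mm. Origin on the table, z up. In its frame the block's nest is centred at x 0, y +83 mm; the clamp pushes along +y, the vise along -x. Steel fence face at y +110 mm, fixed vise jaw face at x -32 mm. Apart from the two grip posts and the crank knob nothing on it is over 59 mm high.
- block: Workpiece: two bamboo halves just glued, 60 mm (x) x 50 mm (y) x 40 mm high, about 0.1 kg, loose on the jig base (which is 12 mm thick) in the nest. Origin at the centre of its underside; axes like the jig's. It has 1 to 4 mm of play to the fence and the fixed jaw.
- crank_axis (a point): Point on the crank's vertical axis, level with the middle of the knob (86 mm above the table), at jig x 125, y 83 mm. The grey gearbox below is 60 x 60 mm, top 48 mm high.
- crank_pin (a point): Middle of the crank's black upright knob, a freely rolling cylinder 16 mm in diameter from 60 to 105 mm above the table, 30 mm from the crank axis. The flat steel crank arm below it has its top 58 mm above the table.
- crank (a joint): Crank angle, rad, grows clockwise seen from above, 0 to 9.9. The vise jaw closes 3.8 mm per rad (24 mm a turn); it stays where it is left (friction 0.07 N m, so about 3 to 4 N at the knob).
- vise_pad: Red pad of the vise, 40 mm wide, 32 mm high, 8 mm thick, on a brass plunger in front of the blue vise jaw. Origin at the centre of its face. At the start 10 to 22 mm from the block.
- vise_face (a point): Centre of the vise pad's face.
- vise_spring (a joint): How far the vise pad is pressed back into its jaw, m: 0 free, 0.014 fully in (about 0.007 is half-way; the 14 mm space between pad and jaw closes). Spring 1 N per mm.
- trigger_grip: Orange upright trigger post, 22 mm wide (jig x) and 10 mm thick (jig y), from 54 to 120 mm above the table. Origin at the middle of its foot. It slides along jig +y towards the black handle post. Relaxed, the two posts measure 42 mm over their outer faces; fully squeezed 24 mm.
- trigger_mid (a point): Middle of the trigger post, 90 mm above the table.
- handle_mid (a point): Middle of the fixed black handle post (same size, 32 mm further along jig +y than the relaxed trigger), at jig x 0, y -105 mm, 90 mm above the table. Both posts stand on the grey clamp housing (44 x 130 mm, top 55 mm high).
- trigger (a joint): Trigger travel, m: 0 relaxed, 0.018 fully squeezed; springs back (2.5 to 4.5 N). The ratchet (7 mm teeth) carries the jaw along 1 to 1 after up to 7 mm of lost motion; a full stroke after a full release gains 14 mm. On release the jaw stays while its pad is pressed under about 3.5 mm; pressed more, the jaw springs back when the trigger is let go (no lock).
- clamp_jaw (a joint): Travel of the yellow clamp jaw along jig +y, m. Bar friction 3 to 4 N.
- clamp_block: The yellow clamp jaw itself, 44 x 20 x 43 mm, behind its pad, top 56 mm above the table. Its origin moves with it: at table height, 44 mm ahead (jig +y) of its centre.
- clamp_pad: Red pad of the clamp, like the vise pad, on a brass plunger in front of the yellow jaw. Origin at the centre of its face. At the start 30 to 68 mm from the block.
- clamp_face (a point): Centre of the clamp pad's face, 34 mm above the table.
- clamp_spring (a joint): How far the clamp pad is pressed back into its jaw, m: 0 free, 0.014 fully in (about 0.007 is half-way). Spring 1 N per mm.
- coasters: Bystander: two round ceramic coasters stacked on the bamboo tray, 96 mm across.
- thermometer: Bystander: white digital thermometer on the bamboo tray, 135 mm long.
- cup: Bystander: stainless steel cup, 85 mm high, left of the jig.
- pill_pot: Bystander: blue silicone pill pot, 40 mm high, left of the jig.
- glue_bottle: Bystander: yellow glue bottle, 120 mm high, left of the jig.
There are look-alikes about, which are no part of the job. There is more than one size of the block; the job needs the largest.

How it is judged:
On the way, in this order (a step that is already met when the one before it is completed fails the run):
1. the vise pad bears on the block, pressed about half-way in, and the crank is let go (value of joint vise_spring between 0.0035 and 0.0105 m and contact force between vise_pad and block above 2 N and distance between the grasp point and crank_pin above 0.06 m), for 0.2 s.
2. the trigger, squeezed by the fingers, has brought the clamp pad onto the block (value of joint clamp_spring above 0.0015 m and contact force between clamp_pad and block above 1 N and contact force between the fingers and trigger_grip above 1 N), for 0.2 s.
At the end, for the whole second after the job is handed in: The fingers still push the trigger with over 1.5 N; the clamp pad presses the block with over 2.5 N and is 4 to 10 mm in; the vise pad presses the block with over 2 N and is 3.5 to 10.5 mm in; the block lies flat in its nest, within 8 mm across and 10 mm along and 0.1 rad (value of joint vise_spring between 0.0035 and 0.0105 m and contact force between vise_pad and block above 2 N and value of joint clamp_spring between 0.004 and 0.01 m and contact force between clamp_pad and block above 2.5 N and contact force between the fingers and trigger_grip above 1.5 N and x of block in the frame of jig between -0.008 and 0.008 m and y of block in the frame of jig between 0.073 and 0.093 m and z of block in the frame of jig below 0.016 m and angle between block's own z axis and vertical below 0.1 rad and angle between the x axis of block and the x axis of jig, either way round below 0.1 rad); the arm keeps its last pose, push and grip.
It fails at once if a pad is pressed nearly all the way in (over 12.5 mm) (value of joint any of vise_spring, clamp_spring above 0.0125 m).
It fails at once if a jaw's pad, the clamp jaw or the block is pushed by hand (contact force between any of the arm, the fingers and clamp_block above 3 N or contact force between any of the arm, the fingers and clamp_pad above 3 N or contact force between any of the arm, the fingers and vise_pad above 3 N or contact force between any of the arm, the fingers and block above 3 N).
It fails at once if a bystander is moved by over 30 mm (distance of any of coasters, thermometer, cup, pill_pot, glue_bottle from where it was at the start of the episode above 0.03 m).
It also fails if it takes over 72 s, if anything falls off the work surface, if the arm or the gripper's body presses on something with over 40 N, if the wrist force passes 120 N, or if a joint passes its speed limit or range.

## Working session

There is one attempt and no reset: what is moved stays moved. The work goes in short steps, Python scripts to look and compute and a tool call to move; the robot and the scene stay as the last step left them, time stands still between calls to the robot, and variables do not carry over. Pictures are saved under pics/ and viewed, at most 10 in all, crops included, and the job is handed in when it is done.

Besides the shell and the picture viewer there is one more tool, called by a JSON object that holds its "op" and its "data". drive_tool: Moves the arm, as the interface text tells. Its arguments: {"type":"object","properties":{"plan":{"type":"array"},"newtons":{"type":"number"}},"required":["plan"]}

```bash
ls; mkdir -p pics; cat > h.py <<'E'
import numpy as np, cv2
from station import manip
from scipy.spatial.transform import Rotation as R
def snap(n):
    s=manip.snapshot(n); return s
def cloud(s):
    z=s["z_map"]; f=200/np.tan(np.radians(s["fov_y"])/2)
    v,u=np.mgrid[0:400,0:640]
    P=np.stack([(u-s["cx"])/f*z,-(v-s["cy"])/f*z,-z],-1)
    E=np.array(s["extrinsics"]); return P@E[:3,:3].T+E[:3,3]
def proj(s,p):
    f=200/np.tan(np.radians(s["fov_y"])/2);E=np.array(s["extrinsics"])
    c=(np.asarray(p)-E[:3,3])@E[:3,:3]
    return s["cx"]+f*c[...,0]/-c[...,2], s["cy"]-f*c[...,1]/-c[...,2]
E
python3 - <<'E'
from h import *
import pickle
d={}
for n in("scene","top"):
    s=snap(n); d[n]=s; cv2.imwrite(f"pics/{n}0.png",s["image"][...,::-1]); print(n,[ (k,s[k]) for k in s if k not in("image","z_map")])
pickle.dump(d,open("d0.pkl","wb"))
print(manip.sense(), manip.finger_overhang)
E
```

```text
pics
scene [('fov_y', 55.58171781921925), ('cx', 322.38902143323025), ('cy', 198.83804939525018), ('extrinsics', array([[ 0.77023126, -0.52666979,  0.35967032,  0.90428031],
       [ 0.63776029,  0.6381522 , -0.43130451, -0.46242896],
       [-0.00236935,  0.56158767,  0.82741385,  0.93559653],
       [ 0.        ,  0.        ,  0.        ,  1.        ]]))]
top [('fov_y', 54.53033160226539), ('cx', 318.4803318002347), ('cy', 198.6085205973314), ('extrinsics', array([[-2.35365592e-04,  9.98671638e-01, -5.15257701e-02,
         4.72196767e-01],
       [-9.99999933e-01, -2.20693197e-04,  2.90447667e-04,
        -2.93324538e-02],
       [ 2.78690460e-04,  5.15258350e-02,  9.98671623e-01,
         1.33140231e+00],
       [ 0.00000000e+00,  0.00000000e+00,  0.00000000e+00,
         1.00000000e+00]]))]
{'t': 0.1, 'q': array([-1.49051605e+00,  5.28371832e-01,  1.43381724e+00, -2.88082878e-06,
        1.18142427e+00, -1.78520583e-01]), 'qd': array([-9.95726147e-05, -8.31216304e-04, -2.43158457e-03,  1.17857681e-03,
        6.61052916e-04,  3.07132549e-04]), 'tau': array([-8.96592865e-04, -4.43306780e+01, -1.78586984e+01, -1.82704903e-04,
        3.90729183e-03, -1.46055157e-05]), 'tcp_pos': array([ 0.15990892, -0.6034701 ,  0.21551866]), 'tool_rot': array([ 9.91638863e-01,  1.29040085e-01,  4.82777669e-05, -1.00918884e-03]), 'force': array([ 0.25455762,  0.23087953, -0.42912015]), 'ft_torque': array([ 0.01629431, -0.00972028, -0.0624236 ]), 'gripper_force': 0.0, 'finger_gap': 0.9975138316069799} 0.014
```

View pics/top0.png

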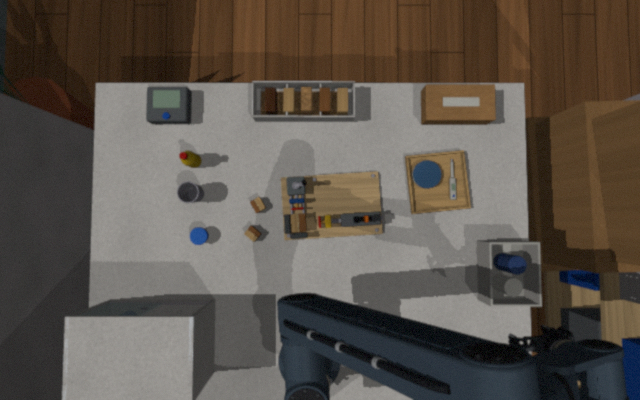

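View pics/scene0.png

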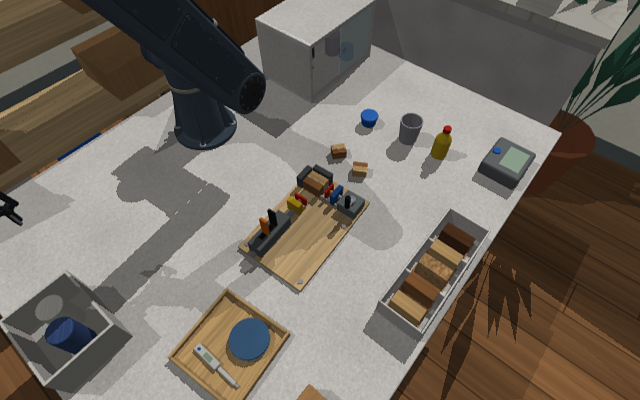

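Top view: the jig is at about px (281–383, 172–238), crank at (297,185), posts at (355–380,218), nest block at (298,222). Candidates for "block": nest (298,222), loose pieces (258,204) and (253,232), and box pieces (268–345,100). I choose the largest one, in the nest. I'll check it in a crop.

```bash
python3 - <<'E'
from h import *
import pickle
d=pickle.load(open("d0.pkl","rb"))
a=cv2.resize(d["top"]["image"][160:250,245:400],None,fx=4,fy=4,interpolation=cv2.INTER_CUBIC)
b=cv2.resize(d["scene"]["image"][150:290,230:380],None,fx=4,fy=4,interpolation=cv2.INTER_CUBIC)
b=b[:,:]
cv2.imwrite("pics/crop.png",cv2.resize(np.vstack([cv2.resize(a,(600,348)),]),None,fx=1,fy=1)[...,::-1]);cv2.imwrite("pics/crop2.png",b[...,::-1])
for n in d:
    s=d[n];im=s["image"];P=cloud(s);h=cv2.cvtColor(im,cv2.COLOR_RGB2HSV).astype(int);H,S,V=h[...,0],h[...,1],h[...,2]
    roi=(P[...,0]>.2)&(P[...,0]<.75)&(P[...,1]>-.35)&(P[...,1]<.25)
    for c,m in dict(orange=(H>=5)&(H<=16)&(S>200)&(V>120),red=((H<4)|(H>175))&(S>150)&(V>60),yellow=(H>=20)&(H<=32)&(S>190)&(V>100),blue=(H>100)&(H<118)&(S>150)&(V>70),dark=(V<45)&(P[...,2]>.05)).items():
        k,l,st,ce=cv2.connectedComponentsWithStats((m&roi).astype(np.uint8))
        for i in range(1,k):
            if st[i,4]>=5:
                q=P[l==i]; print(n,c,ce[i].round(1),st[i,4],np.median(q,0).round(4),q.min(0).round(3),q.max(0).round(3))
    ply=(abs(P[...,2]-.012)<.006)&(S>60)&(H>8)&(H<25)&roi
    q=P[ply]; print(n,"ply",len(q))
    if n=="top":
        k,l,st,ce=cv2.connectedComponentsWithStats(ply.astype(np.uint8)); i=1+st[1:,4].argmax(); print(st[i])
        print(cv2.minAreaRect(P[l==i][:,:2].astype(np.float32)*1000), cv2.boxPoints(cv2.minAreaRect(P[l==i][:,:2].astype(np.float32)*1000)))
E
```

```text
scene orange [262.9 220.2] 14 [ 0.4762 -0.1819  0.1196] [ 0.467 -0.185  0.118] [ 0.484 -0.178  0.122]
scene red [328.6 188.3] 32 [0.5098 0.0395 0.0496] [0.505 0.022 0.044] [0.513 0.06  0.053]
scene red [299.9 197.5] 48 [ 0.4647 -0.0352  0.0469] [ 0.447 -0.038  0.023] [ 0.484 -0.03   0.053]
scene yellow [294.4 201.8] 78 [ 0.469  -0.0618  0.0564] [ 0.446 -0.072  0.051] [ 0.488 -0.051  0.061]
scene blue [336.1 191.2] 60 [0.5352 0.0409 0.0555] [0.529 0.018 0.052] [0.541 0.065 0.06 ]
scene dark [188.2  47.3] 8886 [ 0.2714 -0.1082  0.4856] [ 0.2   -0.248  0.221] [0.284 0.076 0.635]
scene dark [201.1  10.1] 105 [ 0.2274 -0.0396  0.5136] [ 0.224 -0.081  0.472] [ 0.267 -0.014  0.561]
scene dark [229.6  37.8] 117 [0.2226 0.0199 0.4159] [ 0.216 -0.009  0.359] [0.227 0.053 0.458]
scene dark [304.  175.1] 24 [0.4266 0.0251 0.0534] [0.415 0.007 0.051] [0.431 0.061 0.059]
scene dark [322.3 173.4] 34 [0.4643 0.0667 0.0536] [0.43  0.061 0.05 ] [0.49  0.077 0.058]
scene dark [347.  201.9] 64 [0.5938 0.0129 0.0898] [0.585 0.009 0.054] [0.599 0.023 0.108]
scene dark [271.9 220.5] 145 [ 0.4764 -0.1533  0
[... 1041 characters left out ...]
.4612 0.0671 0.0574] [0.438 0.067 0.05 ] [0.481 0.07  0.061]
top dark [357.8 218.9] 59 [ 0.471  -0.1529  0.079 ] [ 0.461 -0.176  0.05 ] [ 0.481 -0.143  0.122]
top dark [417.4 333.5] 5545 [ 0.2793 -0.1973  0.6772] [ 0.237 -0.322  0.259] [0.472 0.075 1.331]
top dark [331.9 341.7] 811 [ 0.2256 -0.0565  0.5425] [ 0.203 -0.137  0.32 ] [0.472 0.061 1.331]
top dark [414.1 376.1] 929 [ 0.2351 -0.174   0.7338] [ 0.216 -0.214  0.654] [ 0.472 -0.029  1.331]
top ply 4252
[ 304  171   79   68 3800]
((520.4830932617188, -109.0931396484375), (214.2341766357422, 261.7002868652344), 3.715625286102295) [[ 405.11148    14.540285]
 [ 422.07083  -246.6099  ]
 [ 635.85474  -232.72656 ]
 [ 618.8954     28.423615]]
```

View pics/crop2.png

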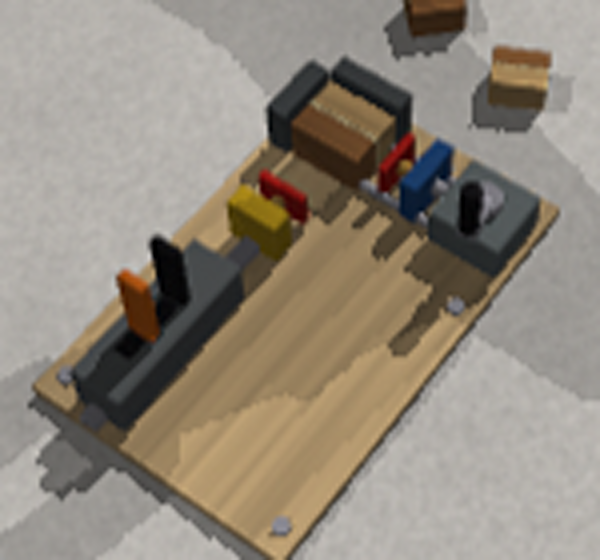

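View pics/crop.png

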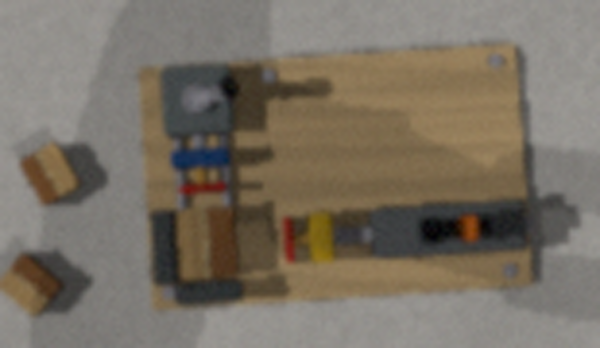

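The crops show the jig up close. The large two-tone block is in the nest, and the knob is on the right of the crank axis. The orange post is at crop (470,228), with the black post to its left. Jig yaw is about 3.7°, origin about (0.466,-0.044). First I align the tool with the jig axes and travel there high up.

{"op": "drive_tool", "data": {"plan": [[0,0,-0.04,0,0,5.6,1],[0,0,-0.03,0,0,5.5,1],[0.028,-0.034,0,0,0,0,1],[0.028,-0.034,0,0,0,0,1],[0.028,-0.034,0,0,0,0,1],[0.028,-0.034,0,0,0,0,1],[0.028,-0.034,0,0,0,0,1],[0.028,-0.034,0,0,0,0,1],[0.028,-0.034,0,0,0,0,1],[0.028,-0.034,0,0,0,0,1]]}}

```text
t: 1.1
tcp_pos: [0.3664, -0.3163, 0.2862]
tool_rot: [0.999, 0.032, -0.0, -0.0]
force: [0.8, -0.2, 0.2]
finger_gap: 0.997
gripper_force: 0.0
```

{"op": "drive_tool", "data": {"plan": [[0.028,-0.034,0,0,0,0,1],[0.028,-0.034,0,0,0,0,1],[0.028,-0.034,0,0,0,0,1],[0.028,-0.034,0,0,0,0,1],[0.028,-0.034,0,0,0,0,1],[0.028,-0.034,0,0,0,0,1],[0,0,0,0,0,0,1],[0,0,0,0,0,0,1]]}}

```text
t: 1.9
tcp_pos: [0.5201, -0.1027, 0.2859]
tool_rot: [0.999, 0.034, -0.001, -0.0]
force: [-0.2, 0.4, -1.3]
finger_gap: 1.0
gripper_force: 0.0
```

```bash
python3 - <<'E'
from h import *
import pickle
st=manip.sense(); s=snap("wrist"); pickle.dump((st,s),open("w1.pkl","wb"))
print(st["t"],st["tcp_pos"],R.from_quat(st["tool_rot"]).as_matrix().round(4)); print({k:s[k] for k in s if k not in("image","z_map")})
cv2.imwrite("pics/w1.png",s["image"][...,::-1])
E
```

```text
1.9 [ 0.52008727 -0.10265986  0.28587616] [[ 9.977e-01  6.780e-02 -1.400e-03]
 [ 6.780e-02 -9.977e-01  0.000e+00]
 [-1.400e-03 -1.000e-04 -1.000e+00]]
{'fov_y': 65.70646984690485, 'cx': 320.7644596024589, 'cy': 203.7080151005466, 'mount': array([[-4.58589761e-04,  9.66200727e-01,  2.57790506e-01,
         6.53106064e-02],
       [ 9.99999705e-01,  2.84047712e-04,  7.14310713e-04,
        -1.60868121e-04],
       [ 6.16942726e-04,  2.57790758e-01, -9.66200572e-01,
        -1.57114178e-01],
       [ 0.00000000e+00,  0.00000000e+00,  0.00000000e+00,
         1.00000000e+00]])}
```

View pics/w1.png

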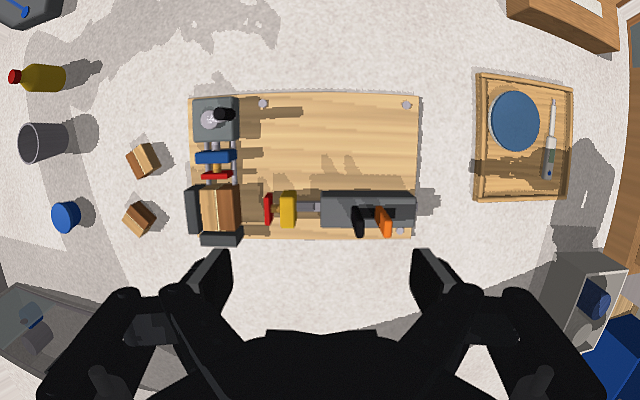

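Wrist view: crank knob at (224,113), gearbox (215,120), blue jaw (215,157), vise pad (216,174), block (218,210), clamp pad (268,209), yellow jaw (288,209), handle (358,220) and orange trigger (384,221). I'll measure from this.

```bash
cat >> h.py <<'E'
YAW=0.0655
def wcloud(st,s):
    z=s["z_map"]; f=200/np.tan(np.radians(s["fov_y"])/2)
    v,u=np.mgrid[0:400,0:640]; a=u-s["cx"]; b=v-s["cy"]; r=np.hypot(a,b)+1e-9; t=r/f
    k=np.tan(t)/r
    P=np.stack([a*k*z,-b*k*z,-z],-1); M=np.array(s["mount"]); P=P@M[:3,:3].T+M[:3,3]
    return P@R.from_quat(st["tool_rot"]).as_matrix().T+st["tcp_pos"]
def masks(im):
    h=cv2.cvtColor(im,cv2.COLOR_RGB2HSV).astype(int);H,S,V=h[...,0],h[...,1],h[...,2]
    return dict(orange=(H>=5)&(H<=16)&(S>200)&(V>120),red=((H<4)|(H>175))&(S>150)&(V>60),yellow=(H>=20)&(H<=32)&(S>190)&(V>90),blue=(H>100)&(H<118)&(S>150)&(V>70),dark=V<45)
O=np.array([.4657,-.044])
def jig(P):
    c,s=np.cos(YAW),np.sin(YAW); q=P.copy(); d=P[...,:2]-O
    q[...,0]=c*d[...,0]+s*d[...,1]; q[...,1]=-s*d[...,0]+c*d[...,1]; return q
def report(st,s,zmin=.03):
    P=wcloud(st,s); J=jig(P); roi=(J[...,0]>-.12)&(J[...,0]<.19)&(J[...,1]>-.2)&(J[...,1]<.16)&(J[...,2]>zmin)&(J[...,2]<.14)
    for c,m in masks(s["image"]).items():
        k,l,stt,ce=cv2.connectedComponentsWithStats((m&roi).astype(np.uint8))
        for i in range(1,k):
            if stt[i,4]>=15:
                q=J[l==i]; print(c,ce[i].round(),stt[i,4],"med",(np.median(q,0)*1e3).round(1),"lo",(np.percentile(q,3,axis=0)*1e3).round(1),"hi",(np.percentile(q,97,axis=0)*1e3).round(1))
    return J
E
python3 - <<'E'
from h import *
import pickle
st,s=pickle.load(open("w1.pkl","rb"))
J=report(st,s)
def box(m,n):
    q=J[m][:, :2].astype(np.float32)*1e3; print(n,len(q),cv2.minAreaRect(q),np.percentile(q,2,axis=0),np.percentile(q,98,axis=0))
x,y,z=J[...,0],J[...,1],J[...,2]
box((z>.112)&(z<.13)&(abs(x)<.05)&(y<-.08)&(y>-.12),"handle top"); box((z>.112)&(z<.13)&(abs(x)<.05)&(y<-.12)&(y>-.17),"trig top")
box((z>.098)&(z<.112)&(x>.06)&(y>.02)&(y<.15),"knob top")
box((abs(z-.052)<.003)&(abs(x)<.035)&(y>.04)&(y<.112),"block top")
box((abs(z-.048)<.003)&(x>.09)&(x<.16)&(y>.04)&(y<.13),"gearbox")
ply=(abs(z-.012)<.005)&(x>-.1)&(x<.2)&(y>-.2)&(y<.14); box(ply,"ply")
E
```

```text
orange [385. 226.] 205 med [   2.2 -134.3  117.8] lo [  -8.  -140.4   91.2] hi [   9.9 -131.9  120.3]
red [216. 175.] 194 med [49.8 78.2 49. ] lo [45.6 62.7 33.7] hi [52.8 99.2 50.9]
red [268. 209.] 197 med [ 3.1  9.6 48.7] lo [-18.    6.5  33.9] hi [19.2 13.9 50.7]
yellow [287. 211.] 459 med [  1.9 -17.5  55.2] lo [-19.  -26.1  48.5] hi [20.8 -8.5 56.8]
blue [212. 157.] 371 med [75.  80.3 55.5] lo [67.9 59.4 53.3] hi [ 81.7 103.3  56.9]
dark [224. 113.] 242 med [129.4  47.8 103.1] lo [122.9  44.5  64.5] hi [135.7  57.  106.4]
dark [197. 206.] 197 med [  8.9 109.3  50.7] lo [-27.8 108.5  31.2] hi [ 32.1 121.3  57. ]
dark [335. 194.] 51 med [ 21.7 -79.3  43.6] lo [ 20.6 -98.4  30.3] hi [ 22.5 -65.3  45.2]
dark [361. 194.] 23 med [  21.3 -115.3   43.5] lo [  20.8 -123.6   33.8] hi [  22.3 -106.7   45. ]
dark [373. 194.] 19 med [  21.  -133.    42.7] lo [  20.6 -138.2   32.4] hi [  22.2 -125.6   44.7]
dark [397. 195.] 82 med [  21.2 -164.1   43.1] lo [  20.7 -185.4   34.8] hi [  22.2 -144.    50.9]
dark [360. 218.] 439 med [   3.4 -106.3   90.6] lo [  -7.1 -130.5   54.4] hi [  10.7 -100
[... 488 characters left out ...]
01562) [ -10.017404 -141.78934 ] [  10.101473 -132.77895 ]
knob top 155 ((129.18533325195312, 52.38664245605469), (14.345458984375, 15.159595489501953), 32.84698486328125) [122.20672   45.172432] [136.42958  59.0986 ]
block top 1522 ((-1.399017333984375, 82.40960693359375), (65.86808013916016, 55.97144317626953), 0.34654203057289124) [-32.365574  57.000618] [ 30.663326 109.283134]
gearbox 1273 ((124.45028686523438, 81.755859375), (59.07754135131836, 59.62650680541992), 0.1431538313627243) [96.17025  53.748425] [153.04353 110.10034]
ply 21869 ((52.267295837402344, -32.458282470703125), (214.3994598388672, 335.0822448730469), 0.06194505840539932) [ -49.612003 -193.53053 ] [156.12863 124.30227]
```

{"op": "drive_tool", "data": {"plan": [[0.0262,-0.0382,0,0,0,0,1],[0.0262,-0.0382,0,0,0,0,1],[0.0262,-0.0382,0,0,0,0,1],[0,0,0.04,0,0,0,1],[0,0,0.04,0,0,0,1],[0,0,0.04,0,0,0,1],[0,0,0.04,0,0,0,0.2],[0,0,0.03,0,0,0,0],[0,0,0.01,0,0,0,-0.2],[0,0,0,0,0,0,-0.3]], "newtons": 40}}

```text
t: 2.95
tcp_pos: [0.59, 0.0145, 0.0851]
tool_rot: [1.0, 0.031, -0.002, -0.0]
force: [0.7, -0.2, 0.6]
finger_gap: 0.353
gripper_force: 0.0
```

```bash
python3 - <<'E'
from h import *
import pickle
st=manip.sense(); s=snap("wrist"); pickle.dump((st,s),open("w2.pkl","wb"))
print("tcp jig",jig(np.array(st["tcp_pos"])[None])*1e3, R.from_quat(st["tool_rot"]).as_matrix()[:,1].round(4))
cv2.imwrite("pics/w2.png",s["image"][...,::-1]); J=report(st,s)
E
```

```text
tcp jig [[127.84200636  50.27378432  85.13080533]] [ 6.29e-02 -9.98e-01 -7.00e-04]
orange [552. 391.] 88 med [   3.6 -136.3  118.9] lo [  -6.6 -140.4  116.6] hi [  10.  -133.5  120. ]
red [294. 317.] 442 med [51.2 71.3 47.5] lo [45.1 62.9 32.9] hi [52.6 82.8 50.1]
blue [299. 297.] 419 med [75.3 66.1 55.2] lo [68.  58.4 53. ] hi [81.6 74.  56.4]
dark [317. 244.] 1356 med [134.3  52.4 103.3] lo [124.1  45.8  65.9] hi [137.2  59.2 105.8]
dark [284. 277.] 741 med [131.   65.8 129. ] lo [118.2  65.4 103.9] hi [139.3  67.4 138.6]
dark [358. 277.] 713 med [131.4  35.2 130.6] lo [119.3  33.7 104.8] hi [139.3  35.6 139. ]
dark [262. 260.] 240 med [135.2  76.3 120.9] lo [134.5  74.  108.2] hi [138.7  78.8 130.5]
dark [379. 260.] 237 med [135.   24.8 120.7] lo [134.4  22.4 108.5] hi [139.5  28.2 139.1]
dark [553. 316.] 21 med [  21.1 -185.2   42.5] lo [  20.4 -187.1   33.1] hi [  22.3 -182.8   50.1]
```

View pics/w2.png

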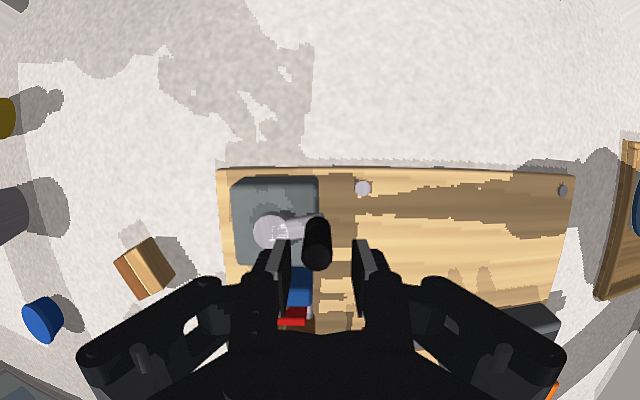

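The knob is between the fingers, about 2 mm off centre. I nudge the tool over and close.

{"op": "drive_tool", "data": {"plan": [[0.0022,-0.0022,0,0,0,0,-0.4],[0,0,0,0,0,0,-0.7],[0,0,0,0,0,0,-0.9],[0,0,0,0,0,0,-0.9]], "newtons": 40}}

```text
t: 3.4
tcp_pos: [0.5952, 0.0172, 0.0886]
tool_rot: [0.999, 0.033, 0.003, 0.001]
force: [0.2, -3.0, 6.1]
finger_gap: 0.133
gripper_force: 39.2
```

```bash
python3 - <<'E'
from h import *
st=manip.sense(); print(st["finger_gap"],st["gripper_force"],st["force"]); p=jig(np.array(st["tcp_pos"])[None])[0]*1e3; print("tcp jig",p)
m=R.from_quat(st["tool_rot"]).as_matrix(); yawt=np.arctan2(m[1,0],m[0,0]); print("tool yaw",yawt)
a0=np.arctan2(p[1]-83,p[0]-125); print(np.degrees(a0),np.hypot(p[0]-125,p[1]-83))
# tool-frame chord table, 15 deg clockwise steps, radius 30
a=np.radians(-82-15*np.arange(26)); q=30*np.stack([np.cos(a),np.sin(a)],1); d=np.diff(q,axis=0); r=YAW-yawt
c,s=np.cos(r),np.sin(r)
print(np.c_[c*d[:,0]-s*d[:,1],-(s*d[:,0]+c*d[:,1])].round(1).tolist())
E
```

```text
0.13343113043621094 39.1847562789917 [ 0.15617622 -2.98835563  6.10452324]
tcp jig [133.26825349  52.62193824  88.57903821]
tool yaw 0.06568223697803739
-74.7741540994812 31.483180459560757
[[-7.8, 0.1], [-7.6, -2.0], [-6.8, -3.9], [-5.6, -5.5], [-4.0, -6.7], [-2.1, -7.5], [-0.1, -7.8], [2.0, -7.6], [3.9, -6.8], [5.5, -5.6], [6.7, -4.0], [7.5, -2.1], [7.8, -0.1], [7.6, 2.0], [6.8, 3.9], [5.6, 5.5], [4.0, 6.7], [2.1, 7.5], [0.1, 7.8], [-2.0, 7.6], [-3.9, 6.8], [-5.5, 5.6], [-6.7, 4.0], [-7.5, 2.1], [-7.8, 0.1]]
```

{"op": "drive_tool", "data": {"plan": [[-0.0078,0.0001,0,0,0,0,-0.9],[-0.0076,-0.002,0,0,0,0,-0.9],[-0.0068,-0.0039,0,0,0,0,-0.9],[-0.0056,-0.0055,0,0,0,0,-0.9],[-0.004,-0.0067,0,0,0,0,-0.9],[-0.0021,-0.0075,0,0,0,0,-0.9],[0,0,0,0,0,0,-0.9]]}}

```text
t: 4.1
tcp_pos: [0.5587, 0.0417, 0.0885]
tool_rot: [0.999, 0.033, 0.002, 0.0]
force: [-0.3, -1.0, 9.3]
finger_gap: 0.135
gripper_force: 40.1
```

```bash
cat > look.py <<'E'
from h import *
import pickle,sys
st=manip.sense(); s=snap("wrist"); pickle.dump((st,s),open(sys.argv[1]+".pkl","wb"))
p=jig(np.array(st["tcp_pos"])[None])[0]*1e3; print("t",st["t"],"tcp jig",p.round(1),"crank ang",np.degrees(np.arctan2(p[1]-83,p[0]-125)).round(1),np.hypot(p[0]-125,p[1]-83).round(1),"F",np.round(st["force"],1),"grip",st["finger_gap"],st["gripper_force"])
cv2.imwrite(f"pics/{sys.argv[1]}.png",s["image"][...,::-1]); report(st,s)
E
python3 look.py w3
```

```text
t 4.1 tcp jig [98.4 79.4 88.5] crank ang -172.4 26.9 F [-0.3 -1.   9.3] grip 0.13451741188392988 40.097360014915466
orange [577. 349.] 610 med [   1.5 -133.1  107.8] lo [  -9.2 -138.2   91.5] hi [  10.1 -131.4  119.5]
red [322. 290.] 404 med [45.1 78.5 48.2] lo [39.6 71.4 31.7] hi [46.7 88.4 50.6]
yellow [430. 324.] 193 med [ 9.9 -7.6 53.9] lo [  3.9 -15.6  36.4] hi [17.  -6.5 55.9]
dark [321. 256.] 1724 med [100.8  79.6 104.9] lo [89.5 73.  67.2] hi [109.5  86.6 139.6]
dark [284. 259.] 266 med [105.3  95.8 122.2] lo [104.7  93.2 110.2] hi [105.8  98.6 131.6]
dark [357. 260.] 256 med [105.3  63.7 122.8] lo [104.7  61.  110.8] hi [105.9  66.2 131.9]
dark [336. 304.] 43 med [ 92.4  73.5 139.5] lo [ 89.1  72.3 134.3] hi [ 95.7  74.2 139.9]
dark [562. 312.] 38 med [   3.9 -156.3   55. ] lo [  -1.3 -159.9   54.2] hi [   6.1 -149.2   56.1]
dark [547. 344.] 906 med [   6.8 -102.6  104. ] lo [  -8.1 -129.5   54.9] hi [ 10.8 -99.8 119.4]
```

{"op": "drive_tool", "data": {"plan": [[-0.0001,-0.0078,0,0,0,0,-0.9],[0.002,-0.0076,0,0,0,0,-0.9],[0.0039,-0.0068,0,0,0,0,-0.9],[0.0055,-0.0056,0,0,0,0,-0.9],[0.0067,-0.004,0,0,0,0,-0.9],[0.0075,-0.0021,0,0,0,0,-0.9],[0.0078,-0.0001,0,0,0,0,-0.9],[0.0076,0.002,0,0,0,0,-0.9],[0.0068,0.0039,0,0,0,0,-0.9],[0.0056,0.0055,0,0,0,0,-0.9]]}}

```text
t: 5.15
tcp_pos: [0.6084, 0.0686, 0.0884]
tool_rot: [0.999, 0.032, -0.001, -0.001]
force: [-3.9, 2.0, 10.5]
finger_gap: 0.133
gripper_force: 40.5
```

{"op": "drive_tool", "data": {"plan": [[0.004,0.0067,0,0,0,0,-0.9],[0.0021,0.0075,0,0,0,0,-0.9],[0.0001,0.0078,0,0,0,0,-0.9],[-0.002,0.0076,0,0,0,0,-0.9],[0,0,0,0,0,0,-0.9]]}}

```text
t: 5.65
tcp_pos: [0.6173, 0.0385, 0.0886]
tool_rot: [0.999, 0.032, 0.002, -0.0]
force: [1.0, -0.2, 7.8]
finger_gap: 0.131
gripper_force: 39.8
```

```bash
python3 look.py w4
```

```text
t 5.65 tcp jig [156.6  72.4  88.6] crank ang -18.5 33.4 F [ 1.  -0.2  7.8] grip 0.13087327280286845 39.77840602397919
orange [545. 392.] 255 med [   5.  -132.9  100.6] lo [  -8.  -135.9   90.8] hi [  10.4 -131.5  117.1]
dark [321. 255.] 1727 med [159.2  72.5 104.9] lo [147.8  65.8  66. ] hi [167.8  79.4 139.6]
dark [284. 260.] 269 med [163.6  88.8 122.7] lo [162.9  86.1 111.8] hi [164.2  91.5 131.6]
dark [357. 259.] 266 med [163.5  56.5 122.5] lo [162.9  53.9 111.1] hi [164.1  59.2 132.4]
dark [551. 334.] 155 med [  21.1 -175.3   40.9] lo [  20.2 -186.4   31.3] hi [  22.3 -163.2   50.3]
```

{"op": "drive_tool", "data": {"plan": [[-0.0039,0.0068,0,0,0,0,-0.9],[-0.0055,0.0056,0,0,0,0,-0.9],[-0.0067,0.004,0,0,0,0,-0.9],[-0.0075,0.0021,0,0,0,0,-0.9],[0,0,0,0,0,0,-0.9]]}}

```text
t: 6.2
tcp_pos: [0.5959, 0.0174, 0.0886]
tool_rot: [0.999, 0.032, 0.004, 0.001]
force: [2.3, -2.5, 5.8]
finger_gap: 0.133
gripper_force: 39.5
```

```bash
python3 look.py w5
```

```text
t 6.2 tcp jig [134.   52.8  88.6] crank ang -73.5 31.5 F [ 2.3 -2.5  5.8] grip 0.13293985377841136 39.523614048957825
orange [543. 389.] 354 med [   2.4 -133.1  111.9] lo [  -8.  -139.   101.1] hi [  10.3 -131.7  119.5]
blue [308. 326.] 163 med [53.2 62.7 55.1] lo [46.7 58.2 53.3] hi [58.1 67.2 56.4]
dark [321. 256.] 1681 med [136.5  52.9 104.9] lo [124.8  46.3  67.2] hi [144.9  59.9 139.6]
dark [284. 260.] 268 med [140.8  69.2 122.8] lo [140.2  66.5 111.7] hi [141.5  71.9 132.2]
dark [357. 260.] 257 med [140.8  37.  122.6] lo [140.1  34.4 111.3] hi [141.4  39.6 132.3]
dark [336. 303.] 17 med [128.8  47.  139.8] lo [126.8  45.9 139.3] hi [131.1  47.4 140. ]
dark [551. 320.] 25 med [  21.  -185.1   41.1] lo [  19.9 -188.1   32.2] hi [  21.9 -183.1   50.3]
```

{"op": "drive_tool", "data": {"plan": [[-0.0078,0.0005,0,0,0,0,-0.9],[-0.003,-0.0004,0,0,0,0,-0.9],[0,0,0,0,0,0,-0.9],[0,0,0,0,0,0,-0.6],[0,0,0,0,0,0,0.2],[0,0,0,0,0,0,0.6],[0,0,-0.03,0,0,0,0.8],[0,0,-0.05,0,0,0,0.8],[0,0,-0.05,0,0,0,0.8],[0,0,-0.05,0,0,0,0.8]]}}

```text
t: 7.25
tcp_pos: [0.5811, 0.018, 0.2673]
tool_rot: [0.999, 0.033, -0.002, -0.001]
force: [0.4, -0.8, -0.7]
finger_gap: 0.898
gripper_force: 0.0
```

{"op": "drive_tool", "data": {"plan": [[-0.03,0.033,0,0,0,0,0.8],[-0.03,0.033,0,0,0,0,0.8],[0,0.03,0,0,0,0,0.8],[0,0,0,0,0,0,0.8],[0,0,0,0,0,0,0.8]]}}

```text
t: 7.75
tcp_pos: [0.5282, -0.0822, 0.2659]
tool_rot: [0.999, 0.032, -0.001, -0.001]
force: [-0.2, 0.7, -0.3]
finger_gap: 0.903
gripper_force: 0.0
```

```bash
python3 look.py w6
```

```text
t 7.75 tcp jig [ 59.9 -42.3 265.9] crank ang -117.5 141.2 F [-0.2  0.7 -0.3] grip 0.9027613741111439 0.0
orange [405. 237.] 197 med [   3.6 -133.3  115.1] lo [  -7.2 -140.6   90.6] hi [   9.8 -132.1  120.1]
red [227. 198.] 232 med [33.  79.2 48.8] lo [29.  62.9 33.5] hi [35.7 99.8 50.7]
red [281. 220.] 210 med [ 2.9 10.1 48.8] lo [-17.6   6.6  32.3] hi [20.  14.  50.5]
yellow [302. 223.] 504 med [  2.1 -17.5  55.3] lo [-18.8 -26.5  50.3] hi [21.  -8.3 56.7]
blue [224. 186.] 413 med [50.1 80.3 55.2] lo [43.3 58.8 51.4] hi [ 56.5 103.3  56.9]
dark [236. 130.] 261 med [119.8  48.5 104.1] lo [113.4  44.6  64.1] hi [126.3  57.7 106.5]
dark [206. 215.] 225 med [ 12.4 109.8  49. ] lo [-26.6 108.7  33. ] hi [ 32.1 121.8  56.7]
dark [421. 205.] 36 med [  20.9 -176.    44.6] lo [  20.4 -185.4   32.6] hi [  22.1 -159.    46.6]
dark [402. 206.] 21 med [  21.  -146.5   44.9] lo [  20.4 -155.    38.2] hi [  22.2 -136.7   46.5]
dark [379. 231.] 513 med [   3.6 -105.2   91.3] lo [  -7.4 -130.8   54.3] hi [  10.7 -100.2  119.9]
dark [409. 223.] 60 med [   0.8 -155.3   55.3] lo [  -6.  -159.3   53.6] hi [   6.4 -146.5   62.5]
dark [248. 248.] 71 med [-34.5  54.8  46.8] lo [-46.3  54.   30.9] hi [-32.1  65.   56. ]
dark [215. 246.] 17 med [-32.2 102.4  53.8] lo [-32.9  91.6  47.7] hi [-31.7 108.3  54.9]
```

View pics/w6.png

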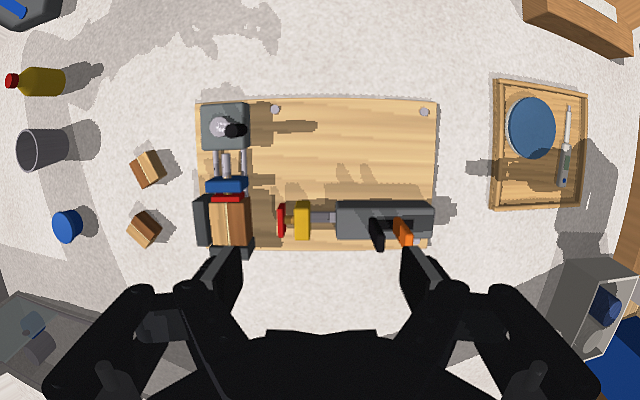

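Blue jaw moved 24.8 mm and the pad 16.7 mm, so the vise pad is pressed about 8 mm (red (227,198) on the block, jaw (224,186)). The crank is released and far from the gripper. Next is the trigger.

{"op": "drive_tool", "data": {"plan": [[-0.02,0.0265,0,0,0,0,0.5],[-0.02,0.0265,0,0,0,0,0.41],[-0.02,0.0265,0,0,0,0,0.41],[0,0,0,0,0,0,0.41],[0,0,0,0,0,0,0.41]], "newtons": 60}}

```text
t: 8.3
tcp_pos: [0.4742, -0.1647, 0.2661]
tool_rot: [0.999, 0.032, -0.0, -0.001]
force: [-1.0, 0.4, 0.4]
finger_gap: 0.705
gripper_force: 0.0
```

```bash
python3 look.py w7 | grep -E "tcp|orange|dark"
```

```text
t 8.3 tcp jig [   0.6 -121.   266.1] crank ang -121.4 239.0 F [-1.   0.4  0.4] grip 0.7047821663825474 0.0
orange [337. 187.] 207 med [   1.9 -136.7  118.9] lo [  -9.2 -141.9  100.9] hi [  10.  -132.3  120.7]
dark [172.  84.] 296 med [118.4  47.   94.8] lo [112.2  44.4  64.5] hi [125.7  56.6 106.3]
dark [151. 177.] 198 med [  5.  109.5  51.2] lo [-28.8 108.2  41.3] hi [ 31.3 113.4  56.8]
dark [313. 182.] 467 med [   1.9 -109.7   93.1] lo [  -8.2 -130.3   54.4] hi [  10.6 -101.6  120.3]
dark [348. 178.] 126 med [   0.4 -153.1   55.5] lo [  -6.3 -159.4   54.1] hi [   6.1 -146.    56.8]
dark [192. 207.] 100 med [-39.5  54.5  43.1] lo [-46.9  53.1  31.4] hi [-32.8  56.3  54. ]
dark [165. 204.] 19 med [-32.3  89.1  56.3] lo [-32.5  76.2  54.3] hi [-31.9 102.7  57.4]
```

Well placed at jig (0.6,-121). Going down, then a first push.

{"op": "drive_tool", "data": {"plan": [[0,0,0.045,0,0,0,0.41],[0,0,0.045,0,0,0,0.41],[0,0,0.045,0,0,0,0.41],[0,0,0.043,0,0,0,0.41],[0,0,0,0,0,0,0.41],[0,-0.005,0,0,0,0,0.41],[0,-0.004,0,0,0,0,0.41],[0,0,0,0,0,0,0.41]], "newtons": 60}}

```text
t: 9.15
tcp_pos: [0.4753, -0.1567, 0.0909]
tool_rot: [0.999, 0.033, 0.002, 0.002]
force: [-0.7, 0.7, 0.4]
finger_gap: 0.703
gripper_force: 0.0
```

```bash
python3 look.py w8 | grep -E "tcp|orange|yellow|red|dark"
```

```text
t 9.15 tcp jig [   2.2 -113.1   90.9] crank ang -122.1 231.4 F [-0.7  0.7  0.4] grip 0.7032236241915496 0.0
orange [373. 270.] 650 med [   0.6 -137.3  119.2] lo [  -9.1 -141.7  117.6] hi [   9.2 -133.5  120.4]
red [ 90. 182.] 486 med [32.3 72.7 48.8] lo [27.9 61.7 32.3] hi [35.5 99.5 50.6]
red [161. 219.] 887 med [ 2.3  7.5 47.2] lo [-17.8   6.4  31.2] hi [19.1 13.4 50.5]
yellow [192. 221.] 2136 med [  2.8 -22.4  54.8] lo [-18.9 -27.5  32.3] hi [21.3 -9.5 56.5]
dark [73. 65.] 1152 med [117.7  46.6  90.7] lo [111.8  44.1  63.1] hi [125.2  56.2 106. ]
dark [ 66. 215.] 447 med [  6.2 109.4  51.7] lo [-29. 108.  43.] hi [ 31.4 117.2  56.1]
dark [315. 246.] 2044 med [   4.1 -108.1  100.3] lo [  -8.  -130.3   54.7] hi [  10.5 -101.7  120.1]
dark [382. 227.] 365 med [   0.4 -153.9   55.3] lo [  -6.8 -160.    54.2] hi [   5.8 -146.1   56.5]
dark [252. 272.] 687 med [  4.7 -82.6 128. ] lo [ -6.9 -83.  113.5] hi [ 13.2 -81.5 139.2]
dark [390. 272.] 637 med [   4.6 -142.9  129.2] lo [  -7.4 -144.   115.6] hi [  13.3 -142.5  139.3]
dark [117. 263.] 394 med [-36.5  54.8  47.7] lo [-48.1  53.5  30.9] hi [-32.1  99.8  55.5]
dark [229. 259.] 90 med [  9.  -71.5 125.9] lo [  8.5 -73.  118.5] hi [  9.5 -69.5 130.9]
dark [416. 263.] 170 med [   9.1 -154.1  130.3] lo [   8.4 -155.9  118.8] hi [   9.7 -152.4  139.5]
dark [222. 270.] 72 med [  9.  -71.6 136.7] lo [  8.4 -73.1 132. ] hi [  9.6 -69.6 139.8]
```

View pics/w8.png

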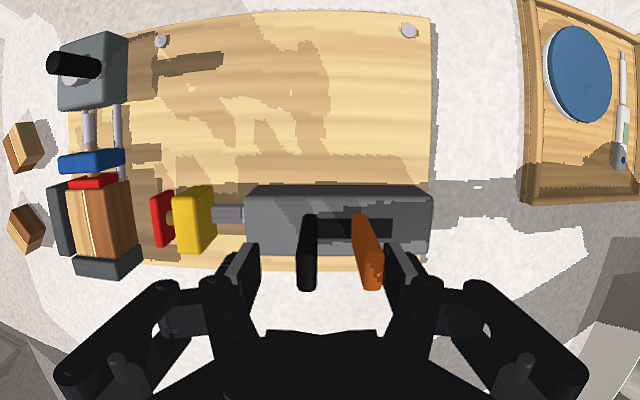

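The view shows the -y finger at the orange post (373,270), the clamp pad at (161,219) and the block at (95,220). First stroke.

{"op": "drive_tool", "data": {"plan": [[0,-0.004,0,0,0,0,0.41],[0,-0.004,0,0,0,0,0.41],[0,-0.004,0,0,0,0,0.41],[0,-0.004,0,0,0,0,0.41],[0,-0.004,0,0,0,0,0.41],[0,0,0,0,0,0,0.41]]}}

```text
t: 9.8
tcp_pos: [0.4741, -0.1393, 0.0905]
tool_rot: [0.999, 0.033, 0.002, 0.003]
force: [-2.5, -7.1, 5.1]
finger_gap: 0.703
gripper_force: 3.4
```

```bash
python3 look.py w9 | grep -E "tcp|orange|yellow|red"
```

```text
t 9.8 tcp jig [  2.1 -95.7  90.5] crank ang -124.5 216.9 F [-2.5 -7.1  5.1] grip 0.7031530392349435 3.41439351439476
orange [374. 271.] 651 med [   0.3 -120.2  119.2] lo [  -9.4 -124.3  117.8] hi [   9.2 -116.4  120.4]
red [104. 181.] 526 med [32.4 74.3 48.8] lo [28.2 61.9 31.7] hi [35.7 98.8 50.7]
red [162. 219.] 898 med [ 2.4 23.8 47.1] lo [-18.2  22.6  31.4] hi [19.  29.6 50.5]
yellow [192. 221.] 2148 med [ 2.7 -6.  54.8] lo [-18.8 -11.2  32.3] hi [21.3  6.9 56.6]
```

{"op": "drive_tool", "data": {"plan": [[0,0.0075,0,0,0,0,0.41],[0,0.0075,0,0,0,0,0.41],[0,0.0075,0,0,0,0,0.41],[0,0,0,0,0,0,0.41],[0,-0.0045,0,0,0,0,0.41],[0,-0.0045,0,0,0,0,0.41],[0,-0.0045,0,0,0,0,0.41],[0,-0.0045,0,0,0,0,0.41],[0,-0.0045,0,0,0,0,0.41],[0,0,0,0,0,0,0.41]]}}

```text
t: 10.85
tcp_pos: [0.4723, -0.1384, 0.0882]
tool_rot: [0.999, 0.034, -0.0, 0.002]
force: [-1.8, -10.7, -3.1]
finger_gap: 0.711
gripper_force: 4.8
```

```bash
python3 look.py w10 | grep -E "tcp|orange|yellow|red"
```

```text
t 10.85 tcp jig [  0.4 -94.6  88.2] crank ang -125.0 216.9 F [ -1.8 -10.7  -3.1] grip 0.7106476529617338 4.835194945335388
orange [375. 271.] 657 med [   0.3 -119.2  119.2] lo [  -9.4 -123.3  117.6] hi [   9.1 -115.5  120.5]
red [103. 179.] 538 med [32.4 74.3 48.9] lo [28.1 61.7 32.2] hi [35.6 99.2 50.6]
red [145. 217.] 904 med [ 1.9 38.7 46.6] lo [-18.3  37.3  31.8] hi [19.  44.8 50.4]
yellow [175. 219.] 2201 med [ 2.7  7.7 54.6] lo [-19.3   3.6  31.5] hi [21.3 21.5 56.5]
```

{"op": "drive_tool", "data": {"plan": [[0,0.0075,0,0,0,0,0.41],[0,0.0075,0,0,0,0,0.41],[0,0.0075,0,0,0,0,0.41],[0,0,0,0,0,0,0.41],[0,-0.0045,0,0,0,0,0.41],[0,-0.0045,0,0,0,0,0.41],[0,-0.0045,0,0,0,0,0.41],[0,-0.0045,0,0,0,0,0.41],[0,-0.0035,0,0,0,0,0.41],[0,0,0,0,0,0,0.41]]}}

```text
t: 11.9
tcp_pos: [0.4725, -0.139, 0.0883]
tool_rot: [0.999, 0.034, 0.0, 0.002]
force: [-1.5, -7.6, -3.8]
finger_gap: 0.704
gripper_force: 4.3
```

```bash
cat >> look.py <<'E'
J=jig(wcloud(st,s)); x,y,z=J[...,0],J[...,1],J[...,2]; m=masks(s["image"])
b=(z>.046)&(z<.058)&(abs(x)<.027)&(y>.045)&(y<.107)&~m["red"]&~m["yellow"]&~m["dark"]
if b.sum()>30: print("block y",np.percentile(y[b],[1,50,99])*1e3)
E
python3 look.py w11 | grep -E "tcp|orange|yellow|red|block"
```

```text
t 11.9 tcp jig [  0.6 -95.2  88.3] crank ang -124.9 217.3 F [-1.5 -7.6 -3.8] grip 0.7043989806919385 4.253796190023422
orange [375. 271.] 664 med [   0.4 -120.   119.2] lo [  -9.4 -124.   117.6] hi [   9.3 -116.2  120.4]
red [103. 179.] 535 med [32.4 74.1 48.7] lo [28.2 61.9 31.5] hi [35.6 99.2 50.6]
red [133. 218.] 754 med [ 2.  49.3 48.1] lo [-18.2  47.7  36.5] hi [19.  55.2 50.4]
yellow [160. 219.] 2149 med [ 2.6 20.2 54.4] lo [-19.1  16.7  31.6] hi [21.3 34.8 56.5]
block y [ 55.90404725  77.00378377 104.81641275]
```

{"op": "drive_tool", "data": {"plan": [[0,0.0075,0,0,0,0,0.41],[0,0.0075,0,0,0,0,0.41],[0,0.0065,0,0,0,0,0.41],[0,0,0,0,0,0,0.41],[0,-0.0045,0,0,0,0,0.41],[0,-0.0045,0,0,0,0,0.41],[0,0,0,0,0,0,0.41]]}}

```text
t: 12.65
tcp_pos: [0.4733, -0.1515, 0.0884]
tool_rot: [0.999, 0.034, 0.0, 0.002]
force: [-1.3, -8.4, -3.1]
finger_gap: 0.704
gripper_force: 4.1
```

```bash
python3 look.py w12 | grep -E "tcp|orange|yellow|red|block"
```

```text
t 12.65 tcp jig [   0.5 -107.8   88.4] crank ang -123.1 227.8 F [-1.3 -8.4 -3.1] grip 0.7036961946805574 4.052665829658508
orange [375. 271.] 662 med [   0.3 -132.4  119.2] lo [  -9.3 -136.6  117.6] hi [   9.1 -128.6  120.3]
red [ 93. 180.] 503 med [32.3 72.9 48.8] lo [28.1 61.7 31.2] hi [35.5 98.7 50.5]
red [120. 218.] 623 med [ 1.7 49.5 48.5] lo [-18.4  47.6  37.7] hi [19.2 55.3 50.4]
yellow [145. 219.] 2052 med [ 2.4 21.  54.2] lo [-19.4  18.   32. ] hi [21.3 36.1 56.4]
block y [ 55.98823927  76.89915217 105.11249867]
```

{"op": "drive_tool", "data": {"plan": [[0,-0.0015,0,0,0,0,0.41],[0,-0.0015,0,0,0,0,0.41],[0,0,0,0,0,0,0.41],[0,0,0,0,0,0,0.41]]}}

```text
t: 13.1
tcp_pos: [0.4732, -0.1497, 0.0884]
tool_rot: [0.999, 0.033, 0.0, 0.002]
force: [-3.1, -11.2, -3.2]
finger_gap: 0.7
gripper_force: 5.6
```

```bash
python3 look.py w13 | grep -E "tcp|orange|yellow|red|block"
```

```text
t 13.1 tcp jig [   0.6 -105.9   88.4] crank ang -123.4 226.2 F [ -3.1 -11.2  -3.2] grip 0.699577660701661 5.597932934761047
orange [375. 271.] 648 med [   0.2 -130.6  119.2] lo [  -9.4 -134.7  117.7] hi [   9.  -126.8  120.3]
red [ 94. 180.] 505 med [32.3 72.4 48.8] lo [28.  61.8 31.4] hi [35.5 98.8 50.7]
red [121. 218.] 556 med [ 1.4 49.9 48.9] lo [-18.5  47.7  37.3] hi [19.  55.4 50.6]
yellow [145. 219.] 2057 med [ 2.1 22.6 54.2] lo [-19.5  19.6  32. ] hi [21.3 37.5 56.5]
block y [ 55.84419334  77.20183589 104.98038317]
```

View pics/w13.png

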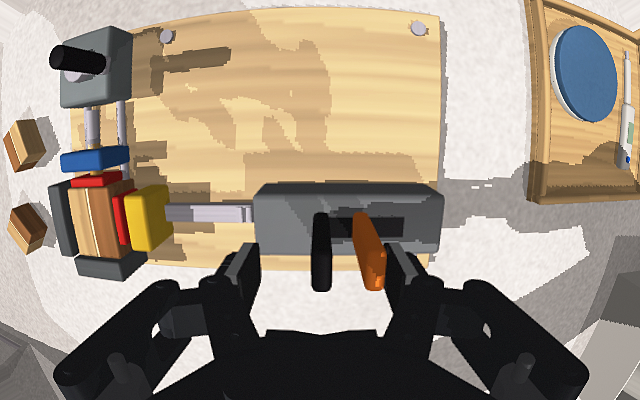

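The clamp pad is on the block at (121,218), pressed about 5–5.5 mm by the yellow jaw (150,219). A little more.

{"op": "drive_tool", "data": {"plan": [[0,-0.0012,0,0,0,0,0.41],[0,-0.0012,0,0,0,0,0.41],[0,0,0,0,0,0,0.41],[0,0,0,0,0,0,0.41],[0,0,0,0,0,0,0.41],[0,0,0,0,0,0,0.41],[0,0,0,0,0,0,0.41],[0,0,0,0,0,0,0.41]]}}

```text
t: 13.95
tcp_pos: [0.4731, -0.1479, 0.0883]
tool_rot: [0.999, 0.034, 0.0, 0.003]
force: [-3.7, -13.5, -4.4]
finger_gap: 0.704
gripper_force: 6.6
```

```bash
python3 look.py w14 | grep -E "tcp|orange|yellow|red|block|blue"
```

```text
t 13.95 tcp jig [   0.6 -104.2   88.3] crank ang -123.6 224.8 F [ -3.7 -13.5  -4.4] grip 0.7040918506003133 6.586866974830627
orange [375. 271.] 657 med [ 1.000e-01 -1.289e+02  1.192e+02] lo [  -9.4 -133.1  117.6] hi [   9.  -125.1  120.4]
red [ 95. 180.] 511 med [32.3 73.  48.7] lo [27.8 61.8 30.9] hi [35.4 99.2 50.6]
red [122. 219.] 498 med [ 1.4 50.5 49. ] lo [-18.6  47.9  37.5] hi [19.2 55.7 50.6]
yellow [145. 219.] 2060 med [ 2.2 24.3 54.2] lo [-19.5  21.1  32. ] hi [21.4 39.  56.5]
blue [ 89. 160.] 1028 med [48.8 71.9 55.2] lo [42.1 56.7 34.2] hi [ 56.2 102.6  56.7]
block y [ 55.78507974  76.95703639 104.87855682]
```

```bash
python3 -c "
from station import manip
print(manip.sign_off())"
```

```text
the job is handed in; nothing more can be done
None
```

I handed the job in at about 14 s, with the vise pad pressed about 8 mm and the clamp pad about 6.5 mm (both camera estimates), the trigger still held, and no verdict returned.

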